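# Wind the coin roll out on the cranked transfer tray

### The job

Stand the coin roll upright in the tray's pocket, then take the crank by its black handle and wind it clockwise (seen from above), about two turns, until the tray is all the way out against its far stop, and let go. Each turn has a heavy point and the handle's throw is not known exactly: keep an even pace of five to ten seconds a turn with no leap ahead or kick back, and feel your way round never forcing the handle toward or away from the axle with more than about 10 N. Leave the glue stick and the ink bottle standing where they are.

Things in the scene. Friction and masses are not known exactly. Their poses are not given: they have to be found in the camera images.
- machine: Hand-cranked transfer tray, fixed to the counter. Origin: middle of its flat track (310 long along x, 94 wide, 26 high), at counter height; x points along the track toward the far stop, z up. To its right, centred at x 0, y -115 mm, stands a grey drive head (112 x 104 x 62); the crank's upright axle is at x 0, y -115 mm. Machine frame and sizes in mm.
- crank (a joint): Crank angle, rad, grows clockwise seen from above; at 0 the arm points along the machine's +x. Starts at 0 to 0.7, stops hard at 12.92. Moves the tray 9 mm per rad. Turning needs 4 N at the handle; a cam spring adds up to about 10 N before the heavy point (near 3.5 and 9.8 rad) and drives the crank on with as much after it: left free there, it flies ahead. Stays put near 0.4, 6.6 and at the stop.
- bush (a joint): Sideways give of the handle in its rubber bush along the crank arm, in m: plus is away from the axle; 8 N per mm. The handle is a black upright grip, 24 dia, from 94 to 137 mm above the counter, spinning freely on its pin. It is clamped in the arm's slot at a throw of 48 to 64 mm from the axle (unmeasured, constant). Arm and hub below it reach up to 92 mm.
- pocket (a point): Centre of the inner floor of the tray's square pocket (inside 36 x 36, 14 deep, walls 4 thick; floor 26 mm above the counter). Its axes are the machine's. The tray starts near the track's end closest to the robot and moves along the machine's +x as the crank turns.
- roll_mid (a point): Centre of the coin roll: a plain upright cylinder 26 dia, 50 high (the shortest of the three standing things), 0.1 to 0.2 kg; the centre is 25 mm above its foot; z is its axis. Loose, standing on the counter on the right.
- glue_stick: Glue stick standing on the counter, a slim tube 26 dia, 86 high with a cap; origin at its foot. A bystander: leave it.
- ink_bottle: Ink bottle standing on the counter, 37 dia, 76 high with a narrower cap; origin at its foot. A bystander: leave it.
Not all that is in view belongs to the job. Of the things that look like the part that bears roll_mid, the smaller one is meant.

How it is judged:
By the outcome, as a careful person would: the job done as asked, in the order asked, and still so for the second after the job is handed in, with the robot touching nothing.
It also fails if it takes over 72 s, if anything falls off the work surface, if the arm or the gripper's body presses on something with over 40 N, if the wrist force passes 120 N, or if a joint passes its speed limit or range.

### The arm

A 6-joint arm with a two-finger parallel gripper is mounted at the origin on a cart in front of the work surface, level with it; the furniture and walls round the work are solid. World frame = base frame: x ahead of the robot, y to its left, z up, the work surface at z = 0. Lengths are in m, angles in rad, forces in N, time in s.
With the tool pointing down it reaches from about 0.35 to 0.775 m from the base axis. Payload 7.3 kg.
Tool frame: the origin (TCP) lies at the very end of the fingers, on their centre line; the grasp point (between the pads) lies 19 mm behind it; z points along the fingers, y is the line along which they close (so a half turn about z gives the same grasp; the last joint's range is limited). The gripper opens to 92 mm and grips with 3 to 60 N. Pads are 19 mm wide; open, the fingers measure 130 mm over their backs; the gripper's body (75 mm by 190 mm) begins 47 mm behind the grasp point.
Start: joints at [-1.263, 0.342, 1.524, -0, 1.275, -0.146], TCP at [0.23, -0.472, 0.227] pointing down, gripper open.
Joint ranges: [-2.53, 2.53], [-0.77, 2.02], [0.04, 2.7], [-1, 4.14], [0.28, 2.66], [-3.11, 3.11]. Speed limits (rad/s): [2.57, 2.57, 3.14, 3.14, 3.14, 3.14].

### API

Orientations are given as a 3x3 rotation matrix whose columns are the frame's x, y, z axes.
In Python, from station import * gives the robot as it stands.
- The arm moves only by the tool jog_arm, never from a script. Its arguments are lists of equal length, an entry for each row: "delta_pos": the shift along the tool's x, y, z in m, a list of three; "roll": the turn about the tool's z in rad. In form: {"delta_pos": [[x, y, z], ...], "roll": [roll, ...]}. A call has exactly 5 rows; each row is the pose to reach, as a shift and turn from the pose commanded when the call began, along the tool's axes at that moment; what a row does not reach only later rows make up. A row lasts 1/8 s, in which the tool goes at most 62.5 mm and 10.7 degrees, less where a joint would pass 70% of its speed; a pose out of reach is approached as far as the arm can. A call with a gripper value outside its range is refused whole. "hand" is the closure, from 0 (fully open) to 1 (shut), set as the call begins (left out, the last holds). The fingers move at their own pace and stop on an object; "newtons" is the grip in N (left out, the last holds). Time passes only in rows, so rows that repeat a pose let the fingers close, or fill a call up. It gives the time, the measured TCP pose, the force, the opening and the grip force at its end, in the units of the state.
- observe(): the state, without advancing time (a new reading comes with each control period).
- get_image(name): name is "scene" or "top" or "wrist"; returns (picture, depth): 384x512x3 uint8, red, green, blue; 384x512 float32, m along the optical axis (not along the pixel's ray), 0 where there is no reading.
- camera_info(name): a dict with "fx", "fy", "cx", "cy" (pixels), "extrinsics" (4x4, takes a point from camera to world coordinates); the wrist camera has in their place "T_tool_cam" (4x4, takes a point from camera to tool coordinates, whose origin is the TCP and whose axes are the flange's). Camera axes: x right, y down, z forward; pixel columns grow to the right and rows downward; lengths in m; the calibration is good to about 2 mm. A picture is of the moment at which its call begins: read the wrist's pose just before it. camera_info takes no time and is no camera call.
- finish_job(): hands the job in; it is judged then, once.
The state is a dict: "time_s": time; "qpos": joint angles; "dq": joint speeds; "joint_torque": joint torques, N m; "tcp_pos": TCP position; "tcp_rot": TCP orientation; "ft_force": force on the tool from outside, world axes, zero at the start; "ft_torque": the same for the moment, N m; "grip_width": finger opening in m; "gripper_force": force on a finger pad.
Only numpy, scipy, OpenCV 4.12 (cv2) and the standard library are available. Lean on these libraries where they do the work, as an engineer would, in place of code of your own. Each camera call takes 0.05 s, during which the arm holds its last target. There are 200 camera calls.

## Working session

There is one attempt and no reset: what is moved stays moved. The work goes in short steps, Python scripts to look and compute and a tool call to move; the robot and the scene stay as the last step left them, time stands still between calls to the robot, and variables do not carry over. Pictures are saved under pics/ and viewed, at most 10 in all, crops included, and the job is handed in when it is done.

Besides the shell and the picture viewer there is one more tool, called after ">>>" as name([rows], argument=value, ...), one row to a line, values as JSON. jog_arm: Moves the arm, as the interface text tells. Its arguments: {"type":"object","properties":{"delta_pos":{"type":"array","items":{"type":"array","items":{"type":"number"}}},"roll":{"type":"array","items":{"type":"number"}},"hand":{"type":"number"},"newtons":{"type":"number"}},"required":["delta_pos","roll"]}

```bash
mkdir -p pics
cat > h.py <<'E'
from station import *
import numpy as np, cv2
def snap(n,f):
    im,d=get_image(n); cv2.imwrite('pics/'+f+'.png',im[:,:,::-1]); np.save('pics/'+f+'.npy',d); return im,d
E
python3 - <<'E'
from h import *
s=observe(); print(s)
for n in('scene','top'):
    im,d=snap(n,n+'0'); print(n,camera_info(n))
print(camera_info('wrist'))
a=cv2.imread('pics/scene0.png');b=cv2.imread('pics/top0.png')
E
ls
```

```text
{'time_s': 0.0, 'qpos': array([-1.26297395e+00,  3.42702348e-01,  1.52504883e+00,  2.24946389e-05,
        1.27541570e+00, -1.46014189e-01]), 'dq': array([-1.12792153e-03, -5.36109322e-04, -9.71926832e-04, -1.47558946e-03,
        2.89002482e-04,  3.28266356e-05]), 'joint_torque': array([ 1.03851903e-04, -4.31238484e+01, -2.44222856e+01,  7.16771325e-02,
        5.57654025e-02, -1.25732709e-04]), 'tcp_pos': array([ 0.23005769, -0.47143441,  0.22604445]), 'tcp_rot': array([[ 8.98774642e-01,  4.38410692e-01, -4.56454540e-04],
       [ 4.38410859e-01, -8.98773413e-01,  1.50674447e-03],
       [ 2.50323683e-04, -1.55433835e-03, -9.99998761e-01]]), 'ft_force': array([ 0.48819151, -0.43137875, -0.18158294]), 'ft_torque': array([ 0.01193173, -0.02551898, -0.06226625]), 'gripper_force': 0.0, 'grip_width': 0.09162690496073718}
scene {'fx': 384.1583900772087, 'fy': 384.1583900772087, 'cx': 251.88367712771796, 'cy': 186.77341884426554, 'extrinsics': array([[ 0.90667637, -0.19639263,  0.3733201 ,  0.22979932],
       [-0.42161428, -0.39381623,  0.81679261, -0.81103601],
       [-0.01339254, -0.8
[... 231 characters left out ...]
388948, -0.9876191 ,  0.15504131,  0.37970948],
       [-0.99965392, -0.0218902 ,  0.0145899 , -0.11702572],
       [-0.01101538, -0.1553362 , -0.98780025,  1.1115775 ],
       [ 0.        ,  0.        ,  0.        ,  1.        ]])}
{'fx': 333.6906277907418, 'fy': 333.6906277907418, 'cx': 260.5304499558666, 'cy': 194.16906503221816, 'T_tool_cam': array([[-1.21857826e-04, -9.54268604e-01, -2.98950524e-01,
         8.12170197e-02],
       [ 9.99999728e-01,  1.01229797e-04, -7.30750382e-04,
         9.10760481e-04],
       [ 7.27594848e-04, -2.98950532e-01,  9.54268332e-01,
        -1.57037516e-01],
       [ 0.00000000e+00,  0.00000000e+00,  0.00000000e+00,
         1.00000000e+00]])}
h.py
pics
```

View pics/scene0.png

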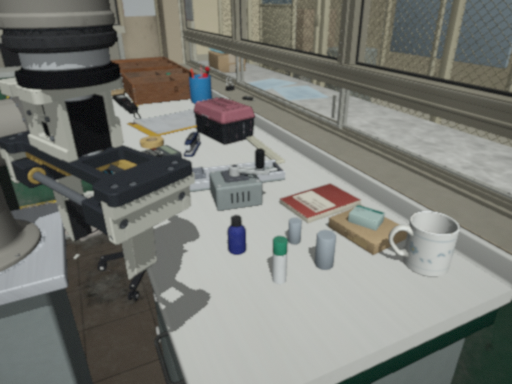

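View pics/top0.png

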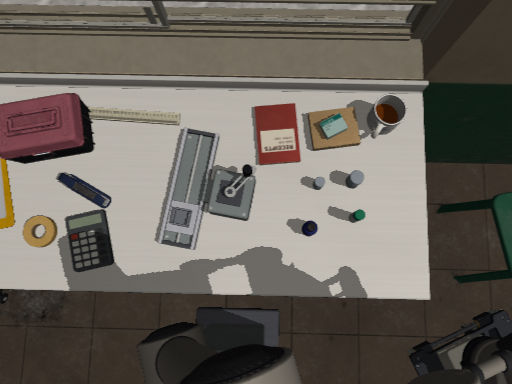

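Candidates for the roll: small grey cylinder (scene 295,231; top 319,183), and a larger grey cylinder (scene 325,250; top 355,179). The others are the glue stick with its green cap (top 358,215) and the ink bottle (top 310,228). By the description I choose the small grey one. The machine's pocket is at top (181,215), the crank hub at (230,191) and the black handle at (247,170).

```bash
cat >> h.py <<'E'
def cloud(ci,d,T=None):
    v,u=np.mgrid[:d.shape[0],:d.shape[1]]
    p=np.stack([(u-ci['cx'])/ci['fx']*d,(v-ci['cy'])/ci['fy']*d,d],-1)
    T=ci['extrinsics'] if T is None else T
    return p@T[:3,:3].T+T[:3,3]
def ray(ci,u,v,z,T=None):
    T=ci['extrinsics'] if T is None else T
    r=T[:3,:3]@np.array([(u-ci['cx'])/ci['fx'],(v-ci['cy'])/ci['fy'],1]); c=T[:3,3]
    return c+r*(z-c[2])/r[2]
def wristT(s,ci):
    T=np.eye(4);T[:3,:3]=s['tcp_rot'];T[:3,3]=s['tcp_pos'];return T@ci['T_tool_cam']
E
python3 - <<'E'
from h import *
ci=camera_info('top');d=np.load('pics/top0.npy');P=cloud(ci,d);Z=P[...,2]
im=cv2.imread('pics/top0.png')
def win(u0,u1,v0,v1):
    m=np.zeros(d.shape,bool);m[v0:v1,u0:u1]=1;return m
print('counter',np.median(Z[win(330,400,240,280)]))
for n,w,zl,zh in[('roll',(308,330,172,194),.04,.06),('big',(343,366,166,192),.04,.2),('glue',(348,368,206,226),.075,.1),('ink',(300,320,218,238),.06,.1),('head',(200,260,160,222),.054,.070),('handle',(232,262,155,185),.115,.16),('track',(155,222,122,255),.018,.034),('pocket',(155,210,195,240),.036,.046)]:
    m=win(*w)&(Z>zl)&(Z<zh);q=P[m]
    if len(q)<4: print(n,len(q));continue
    r=cv2.minAreaRect((q[:,:2]*1000).astype(np.float32))
    print(n,len(q),q.mean(0).round(4),np.median(q[:,2]).round(4),r)
c=np.hstack([cv2.resize(im[120:260,155:265],None,fx=4,fy=4,interpolation=2),cv2.resize(im[160:240,300:372],None,fx=4.5,fy=7,interpolation=2)])
print(c.shape);cv2.imwrite('pics/c1.png',c)
E
```

```text
counter 6.092633507892575e-05
roll 90 [ 0.5798 -0.2467  0.049 ] 0.0494 ((580.4096069335938, -246.57745361328125), (25.347652435302734, 24.132352828979492), 40.16217041015625)
big 187 [ 0.5891 -0.3354  0.0639] 0.0662 ((591.071044921875, -336.62908935546875), (33.47905349731445, 34.034969329833984), 47.061553955078125)
glue 95 [ 0.4948 -0.3389  0.0855] 0.0857 ((494.5719299316406, -339.5108337402344), (22.398273468017578, 24.97693634033203), 3.036310911178589)
ink 65 [ 0.463  -0.2235  0.0741] 0.0752 ((463.0128173828125, -223.29901123046875), (18.683561325073242, 19.609041213989258), 85.88218688964844)
head 1457 [ 0.5399 -0.0236  0.0629] 0.0624 ((543.7134399414062, -24.698184967041016), (103.87918090820312, 112.32206726074219), 80.11500549316406)
handle 91 [ 0.5883 -0.0674  0.1345] 0.1369 ((589.4691772460938, -66.9920654296875), (20.98212242126465, 21.74859046936035), 3.7660927772521973)
track 2095 [0.5333 0.0914 0.0251] 0.025 ((558.812255859375, 62.82859802246094), (147.01402282714844, 309.62139892578125), 80.59619140625)
pocket 112 [0.4848 0.1009 0.0399] 0.0398 ((507.3599548339844, 88.50349426269531), (53.20269775390625, 107.16534423828125), 61.00852584838867)
(560, 764, 3)
```

View pics/c1.png

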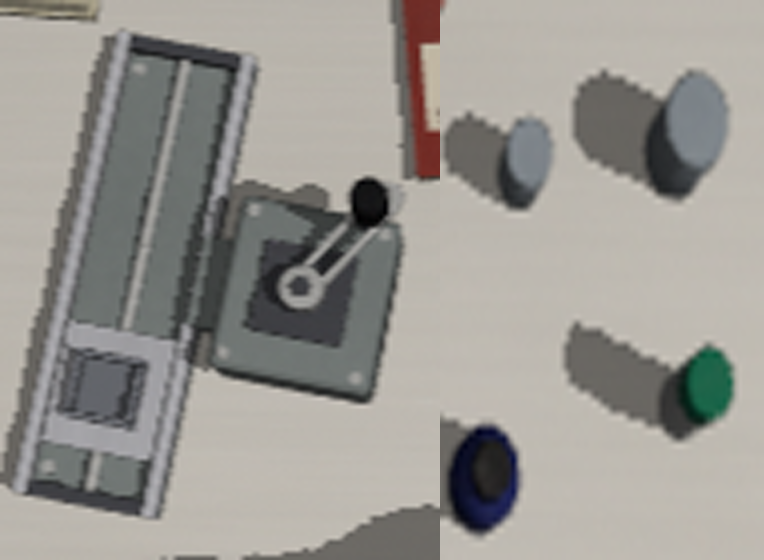

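The crop shows the machine, with the crank arm pointing up-right to its black handle and the pocket at the near end. The smaller grey cylinder is at crop (528,155), the larger at (695,120), so the small one is the roll. Heading above it.

>>> jog_arm([
  [0.052,-0.006,0.01],
  [0.104,-0.012,0.02],
  [0.156,-0.018,0.03],
  [0.208,-0.024,0.04],
  [0.26,-0.03,0.05],
], roll=[-0.13,-0.26,-0.39,-0.52,-0.65], hand=0, newtons=25)

```text
time_s: 0.72
tcp_pos: [0.4519, -0.3298, 0.1761]
tcp_rot: [[0.446, 0.895, -0.0], [0.895, -0.446, 0.0], [0.0, -0.0, -1.0]]
ft_force: [1.3, 0.2, -0.3]
grip_width: 0.0919
gripper_force: 0.0
```

```bash
cat >> h.py <<'E'
def togo(x,y,z,yaw_deg):
    s=observe();R=s['tcp_rot'];d=R.T@(np.array([x,y,z])-s['tcp_pos'])
    yaw=np.arctan2(R[1,0],R[0,0]);print('t',s['time_s'],'tcp',s['tcp_pos'].round(4),'yaw',np.degrees(yaw).round(2),'delta',d.round(4),'roll',(yaw-np.radians(yaw_deg)).round(4),'F',s['ft_force'].round(2),'w',s['grip_width'].round(4),s['gripper_force'])
E
python3 -c "
from h import *
togo(.5802,-.2467,.13,80.3)"
```

```text
Traceback (most recent call last):
  File "h.py", line 18, in togo
    yaw=np.arctan2(R[1,0],R[0,0]);print('t',s['time_s'],'tcp',s['tcp_pos'].round(4),'yaw',np.degrees(yaw).round(2),'delta',d.round(4),'roll',(yaw-np.radians(yaw_deg)).round(4),'F',s['ft_force'].round(2),'w',s['grip_width'].round(4),s['gripper_force'])
                                                                                                                                                                                                               ^^^^^^^^^^^^^^^^^^^^^
AttributeError: 'float' object has no attribute 'round'
```

>>> jog_arm([
  [0.044,0.026,0.015],
  [0.088,0.052,0.03],
  [0.1315,0.0778,0.04],
  [0.1315,0.0778,0.04],
  [0.1315,0.0778,0.04],
], roll=[-0.1,-0.2,-0.293,-0.293,-0.293])

```text
time_s: 1.35
tcp_pos: [0.5788, -0.2485, 0.1362]
tcp_rot: [[0.173, 0.985, -0.001], [0.985, -0.173, 0.0], [-0.0, -0.001, -1.0]]
ft_force: [0.2, -0.2, -0.8]
grip_width: 0.0917
gripper_force: 0.0
```

```bash
sed -i "s/s\['grip_width'\].round(4)/s['grip_width']/" h.py
python3 - <<'E'
from h import *
togo(.5802,-.2467,.022,80.3)
s=observe();im,d=snap('wrist','w1');ci=camera_info('wrist');T=wristT(s,ci);P=cloud(ci,d,T);Z=P[...,2]
near=np.hypot(P[...,0]-.58,P[...,1]+.247)<.03
m=near&(Z>.046)&(Z<.056);q=P[m];print(len(q),q.mean(0) if len(q) else '')
(c,r)=cv2.minEnclosingCircle((q[:,:2]*1000).astype(np.float32));print(c,r)
E
```

```text
t 1.35 tcp [ 0.5788 -0.2485  0.1362] yaw 80.02 delta [0.002  0.0012 0.1142] roll -0.0048 F [ 0.15 -0.2  -0.83] w 0.09167526270576062 0.0
851 [ 0.58014761 -0.24926296  0.04843681]
(580.056396484375, -249.98001098632812) 13.387130737304688
```

View pics/w1.png

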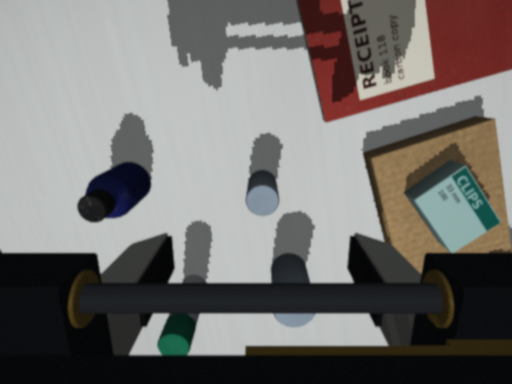

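The view shows the small roll at (262,195), midway between the fingers. The ink bottle is at (115,190), the glue stick at (185,320) and the bigger cylinder at (293,290), all clear. Descending and gripping.

>>> jog_arm([
  [-0.001,0.001,0.045],
  [-0.001,0.001,0.09],
  [-0.001,0.001,0.114],
  [-0.001,0.001,0.114],
  [-0.001,0.001,0.114],
], roll=[0,0,0,0,0])

```text
time_s: 2.02
tcp_pos: [0.5805, -0.2509, 0.0244]
tcp_rot: [[0.174, 0.985, 0.002], [0.985, -0.174, -0.001], [-0.001, 0.002, -1.0]]
ft_force: [0.4, 0.2, -0.5]
grip_width: 0.0917
gripper_force: 0.0
```

>>> jog_arm([
  [0,0,0],
  [0,0,0],
  [0,0,0],
  [0,0,0],
  [0,0,0],
], roll=[0,0,0,0,0], hand=1, newtons=25)

```text
time_s: 2.65
tcp_pos: [0.5802, -0.2497, 0.0227]
tcp_rot: [[0.173, 0.985, -0.0], [0.985, -0.173, -0.0], [-0.0, -0.0, -1.0]]
ft_force: [-0.1, 0.3, 0.2]
grip_width: 0.0467
gripper_force: 0.0
```

>>> jog_arm([
  [0,0,0],
  [0,0,0],
  [0,0,0],
  [0,0,0],
  [0,0,-0.004],
], roll=[0,0,0,0,0])

```text
time_s: 3.28
tcp_pos: [0.5798, -0.2495, 0.0264]
tcp_rot: [[0.173, 0.985, -0.001], [0.985, -0.173, 0.0], [0.0, -0.001, -1.0]]
ft_force: [0.4, -0.0, -0.9]
grip_width: 0.0255
gripper_force: 25.0
```

Run:
```python
from h import *
# pocket from top depth: high-res gradient; tray plate & pocket in machine frame
ci=camera_info('top');d=np.load('pics/top0.npy');P=cloud(ci,d)
a=np.radians(-9.7);ex=np.array([np.cos(a),np.sin(a)]);ey=np.array([-ex[1],ex[0]])
O=np.array([.5437,-.0247])+.115*ey;print('O',O)
q=P[...,:2]-O;mx=q@ex*1000;my=q@ey*1000;Z=P[...,2]*1000
sel=(abs(my)<45)&(mx<-20)&(mx>-160)
H,_,_=np.histogram2d(mx[sel],my[sel],bins=[np.arange(-150,-20,5),np.arange(-45,46,5)],weights=Z[sel]);N,_,_=np.histogram2d(mx[sel],my[sel],bins=[np.arange(-150,-20,5),np.arange(-45,46,5)])
print((H/np.maximum(N,1)).round().astype(int))
w=sel&(Z>35)&(Z<44)&(abs(my)<30);print(np.percentile(mx[w],[1,50,99]),np.percentile(my[w],[1,50,99]))
```

```text
O [0.56307628 0.0886559 ]
[[24 25 22 24 23 25 23 25 23 24 22 24 22 23 23 24 24 26]
 [26 21  9 10 14  9 12 12 16 19 13 11 12  9 12 10 18 26]
 [25 24 10 11  9 10  9 11 17 20  9 11 12 13 10 10 17 26]
 [26 22 10 11 13 11 11 11 17 19 10 11 10  9 12 11 17 25]
 [26 28 10 11 10 11 11 11 17 19 10 12 11 12 11  9 18 26]
 [27 24  9  9  9 10 10 11 16 20 11 10  8  9  9 10 19 28]
 [28 25 21 21 24 21 24 22 24 25 25 22 22 22 25 24 21 27]
 [27 26 25 23 25 24 22 26 26 25 24 25 23 24 24 25 26 27]
 [26 25 21 26 25 23 23 24 23 24 26 25 24 25 25 25 24 27]
 [27 26 24 25 28 27 31 28 29 30 28 32 28 29 25 23 26 27]
 [26 25 20 23 29 40 33 33 44 31 34 33 36  0 25 23 22 25]
 [26 25 21 25 32 42 25 28 27 27 27 26 33 39 24 24 25 27]
 [26 25 25 26 30 39 25 26 24 27 25 26 31 42 27 24 23 25]
 [25 25 22 25 30 38 27 26 27 26 28 28 34 41 25 24 22 26]
 [28 25 25 23 34  0 27 26 25 24 27 25 32 40 25 25 21 26]
 [27 24 20 25 32 40 28 25 26 26 27 27 34  0 25 23 23 28]
 [26 26 22 25 32 39 24 25 25 25 26 26 32 40 26 23 26 28]
 [25 27 25 23 29 41 32 33 31 30 32 33 34 42 23 24 24 24]
 [27 23 22 23 27 31 36 38 30 33 41 30 35 32 25 25 25 26]
 [27 25 24 23 26 24 26 24 25 25 26 23 24 25 25 23 24 27]
 [28 24 21 26 24 26 25 22 27 24 23 25 24 23 26 25 24 27]
 [26 25 21 22 23 23 24 24 24 23 24 23 24 26 24 24 22 25]
 [25 27  9 13 10 10 13 11 15 18 13 12 14  9 15  8 19 26]
 [27 25  9 11 10 10 11 11 16 18 12 12 10 10 13 11 19 26]
 [32 23 11  8 10 10 12 12 14 18 11 11 10  9 11 12 18 25]]
[-101.71795788  -79.54461005  -58.16873628] [-22.01473427   0.23760008  21.61344393]
```

Roll held (25.5 mm). Pocket centre is at machine x -80, y 0, which is world (0.484, 0.102). Lifting and carrying over.

>>> jog_arm([
  [0,0,-0.055],
  [0,0,-0.11],
  [0,0,-0.155],
  [0.045,-0.021,-0.16],
  [0.09,-0.042,-0.16],
], roll=[0,0,0,0,0])

```text
time_s: 3.9
tcp_pos: [0.5543, -0.1532, 0.1878]
tcp_rot: [[0.174, 0.985, 0.002], [0.985, -0.174, -0.001], [-0.0, 0.002, -1.0]]
ft_force: [0.1, 1.3, -0.9]
grip_width: 0.026
gripper_force: 25.0
```

>>> jog_arm([
  [0.053,-0.025,0],
  [0.106,-0.05,0],
  [0.16,-0.075,0],
  [0.21,-0.1,0],
  [0.24,-0.1135,0.0],
], roll=[0,0,0,0,0])

```text
time_s: 4.53
tcp_pos: [0.483, 0.1045, 0.1871]
tcp_rot: [[0.171, 0.985, 0.0], [0.985, -0.171, 0.0], [0.0, 0.0, -1.0]]
ft_force: [0.6, -0.6, -1.8]
grip_width: 0.0256
gripper_force: 25.0
```

>>> jog_arm([
  [0,0,0.03],
  [0,0,0.06],
  [0,0,0.085],
  [0,0,0.085],
  [0,0,0.085],
], roll=[0,0,0,0,0])

```text
time_s: 5.15
tcp_pos: [0.4848, 0.1022, 0.1027]
tcp_rot: [[0.173, 0.985, 0.001], [0.985, -0.173, 0.0], [0.0, 0.001, -1.0]]
ft_force: [0.6, 0.0, -0.5]
grip_width: 0.0259
gripper_force: 25.0
```

Run:
```python
from h import *
togo(.4842,.1022,.0495,80.3)
s=observe();im,d=snap('wrist','w2');ci=camera_info('wrist');T=wristT(s,ci);P=cloud(ci,d,T)
a=np.radians(-9.7);ex=np.array([np.cos(a),np.sin(a)]);ey=np.array([-ex[1],ex[0]])
O=np.array([.56308,.08866]);q=P[...,:2]-O;mx=q@ex*1000;my=q@ey*1000;Z=P[...,2]*1000
w=(Z>35)&(Z<44)&(abs(my)<35)&(abs(mx+80)<35);print(w.sum(),np.percentile(mx[w],[1,50,99]),np.percentile(my[w],[1,50,99]))
```

```text
t 5.15 tcp [0.4848 0.1022 0.1027] yaw 80.03 delta [-0.0002 -0.0007  0.0532] roll -0.0048 F [ 0.55  0.03 -0.55] w 0.025896134638504854 24.988407790660858
979 [-101.87810157  -79.16808206  -58.31691988] [-21.53885599  10.51697269  19.50497661]
```

View pics/w2.png

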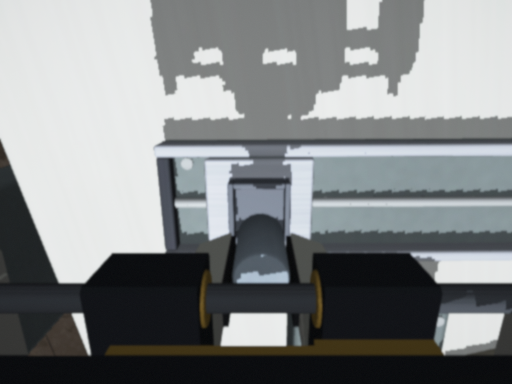

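The view shows the held roll at (260,245) lined up with the pocket at (260,205), and both cameras agree on the position. Lowering.

>>> jog_arm([
  [0,0,0.02],
  [0,0,0.035],
  [0,0,0.045],
  [0,0,0.0525],
  [0,0,0.0525],
], roll=[0,0,0,0,0])

```text
time_s: 5.82
tcp_pos: [0.4842, 0.1022, 0.049]
tcp_rot: [[0.173, 0.985, -0.0], [0.985, -0.173, -0.0], [-0.0, -0.0, -1.0]]
ft_force: [-0.0, 0.3, 0.1]
grip_width: 0.0256
gripper_force: 25.0
```

```bash
python3 -c "
from h import *
togo(.4842,.1022,.0495,80.3)"
```

```text
t 5.825 tcp [0.4842 0.1022 0.049 ] yaw 80.03 delta [-0.0001 -0.     -0.0005] roll -0.0047 F [-0.01  0.35  0.07] w 0.025616261741259447 24.998662769794464
```

>>> jog_arm([
  [0,0,0],
  [0,0,0],
  [0,0,0],
  [0,0,-0.03],
  [0,0,-0.09],
], roll=[0,0,0,0,0], hand=0.3)

```text
time_s: 6.45
tcp_pos: [0.4826, 0.1021, 0.1385]
tcp_rot: [[0.173, 0.985, -0.005], [0.985, -0.173, -0.0], [-0.001, -0.005, -1.0]]
ft_force: [1.1, 0.7, 0.5]
grip_width: 0.0639
gripper_force: 0.0
```

>>> jog_arm([
  [-0.01,0.01,-0.05],
  [-0.055,0.05,-0.06],
  [-0.1,0.09,-0.06],
  [-0.14,0.125,-0.05],
  [-0.148,0.1326,-0.04],
], roll=[0,0,0,0,0])

```text
time_s: 7.08
tcp_pos: [0.5902, -0.0695, 0.1785]
tcp_rot: [[0.176, 0.984, 0.001], [0.984, -0.176, -0.001], [-0.001, 0.001, -1.0]]
ft_force: [0.4, 0.9, 0.7]
grip_width: 0.0644
gripper_force: 0.0
```

Run:
```python
from h import *
togo(.589,-.067,.099,80.3)
im,d=snap('scene','s3')
s=observe();im,d=snap('wrist','w3');ci=camera_info('wrist');T=wristT(s,ci);P=cloud(ci,d,T);Z=P[...,2]
m=(np.hypot(P[...,0]-.589,P[...,1]+.067)<.03)&(Z>.13)&(Z<.142);q=P[m];print(len(q),q.mean(0))
print(cv2.minEnclosingCircle((q[:,:2]*1000).astype(np.float32)))
t,dt=snap('top','t3');P=cloud(camera_info('top'),dt);Z=P[...,2]
a=np.radians(-9.7);ex=np.array([np.cos(a),np.sin(a)]);ey=np.array([-ex[1],ex[0]])
r=P[...,:2]-np.array([.56308,.08866]);mx=r@ex*1000;my=r@ey*1000
m=(abs(mx+80)<35)&(abs(my)<25)&(Z>.065)&(Z<.085);print('roll in pocket',m.sum(),mx[m].mean(),my[m].mean(),np.median(Z[m]))
cv2.imwrite('pics/c3.png',np.hstack([cv2.imread('pics/w3.png')[::2,::2],cv2.resize(cv2.imread('pics/s3.png')[140:236,160:288],(256,192))]))
```

```text
t 7.075 tcp [ 0.5902 -0.0695  0.1785] yaw 79.84 delta [ 0.0023 -0.0016  0.0795] roll -0.008 F [0.43 0.9  0.75] w 0.06443780300079421 0.0
982 [ 0.59043063 -0.06701555  0.13546478]
((589.931884765625, -68.58331298828125), 11.893704414367676)
roll in pocket 0 nan nan nan<stdin>:10: RuntimeWarning: Mean of empty slice.
  ret = ret.dtype.type(ret / rcount)
  return _methods._mean(a, axis=axis, dtype=dtype,
```

View pics/c3.png

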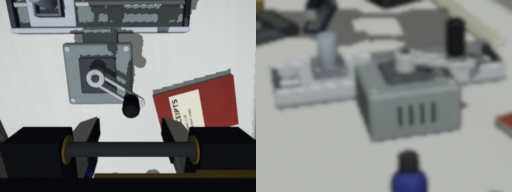

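The crop shows the roll standing in the tray pocket (right half, 327,55). The black handle is at (132,104) in the left half, between the fingers. Now descend, and refine the axle position.

>>> jog_arm([
  [0.001,0,0.03],
  [0.001,0,0.06],
  [0.001,0,0.0795],
  [0.001,0,0.0795],
  [0.001,0,0.0795],
], roll=[0,0,0,0,0])

```text
time_s: 7.85
tcp_pos: [0.5898, -0.0647, 0.1011]
tcp_rot: [[0.172, 0.985, 0.002], [0.985, -0.172, -0.0], [-0.0, 0.002, -1.0]]
ft_force: [-0.2, 0.8, -0.0]
grip_width: 0.0643
gripper_force: 0.0
```

>>> jog_arm([
  [0,0,0],
  [0,0,0],
  [0,0,0],
  [0,0,0],
  [0,0,0],
], roll=[0,0,0,0,0], hand=1, newtons=45)

```text
time_s: 8.48
tcp_pos: [0.5899, -0.0658, 0.0999]
tcp_rot: [[0.173, 0.985, 0.001], [0.985, -0.173, -0.0], [-0.0, 0.002, -1.0]]
ft_force: [1.1, -1.1, -0.5]
grip_width: 0.0229
gripper_force: 45.0
```

Run:
```python
from h import *
togo(.589,-.067,.099,80.3)
s=observe();ci=camera_info('wrist')
# pose of w3 picture
class A:pass
R=np.array([[.176,.984,.001],[.984,-.176,-.001],[-.001,.001,-1]]);
T=wristT({'tcp_rot':R,'tcp_pos':np.array([.5902,-.0695,.1785])},ci)
d=np.load('pics/w3.npy');P=cloud(ci,d,T);Z=P[...,2]
near=np.hypot(P[...,0]-.544,P[...,1]+.025)
for lo,hi,r in[(.055,.07,.085),(.086,.096,.02)]:
    m=(near<r)&(Z>lo)&(Z<hi);q=P[m][:,:2]*1000;print(m.sum(),np.median(Z[m]),cv2.minAreaRect(q.astype(np.float32)),q.mean(0))
```

```text
t 8.475 tcp [ 0.5899 -0.0658  0.0999] yaw 80.02 delta [-0.0014 -0.0007  0.0009] roll -0.0048 F [ 1.11 -1.15 -0.45] w 0.02294325346077195 44.994087209925056
13064 0.06263255991536854 ((544.4691162109375, -28.00574493408203), (103.57380676269531, 112.2436294555664), 80.45170593261719) [544.99930029 -20.18913982]
1137 0.08949249167668741 ((545.5808715820312, -28.804929733276367), (27.50460433959961, 30.066234588623047), 42.77317810058594) [545.81209351 -28.01848309]
```

```bash
cat > crank.py <<'E'
import sys,json,os
from h import *
from scipy.optimize import least_squares
# usage: crank.py a1 a2 a3 a4 a5  (rad ahead of the present commanded angle)
YAW=np.radians(-9.7);C0=np.array([544.4,-24.3]);R0=61.6
f='st.json'
S=json.load(open(f)) if os.path.exists(f) else {'cmd':[589.9,-65.8],'h':[]}
s=observe();p=s['tcp_pos'][:2]*1000;F=s['ft_force'][:2]
if not S['h'] or S['h'][-1][4]<s['time_s']-.01: S['h'].append([*p,*F,s['time_s']])
H=np.array(S['h'])
def res(x):
    v=H[:,:2]-x[:2];r=np.hypot(*v.T);fr=(v*H[:,2:4]).sum(1)/r
    return np.r_[(r-x[2]+fr/8)/.2,(x[:2]-C0)/2,(x[2]-R0)/2.5]
x=least_squares(res,[*C0,R0]).x
v=H[:,:2]-x[:2];r=np.hypot(*v.T);fr=(v*H[:,2:4]).sum(1)/r;ft=(v[:,1]*H[:,2]-v[:,0]*H[:,3])/r
th=np.unwrap(-np.arctan2(v[:,1],v[:,0])+YAW)
cmd=np.array(S['cmd']);w=cmd-x[:2];a=np.arctan2(w[1],w[0])
lag=((-a+YAW-th[-1]+np.pi)%(2*np.pi))-np.pi
print('t %.2f z %.4f c %.1f %.1f R %.2f theta %.3f cmd %.3f fr %s ft %.1f Fz %.1f grip %.4f resid %.2f cmdrad %.2f'%(s['time_s'],s['tcp_pos'][2],*x,th[-1],th[-1]+lag,fr[-4:].round(1),ft[-1],s['ft_force'][2],s['grip_width'],res(x)[len(H)-1]*.2,np.hypot(*w)))
if len(sys.argv)>1:
    A=np.array([float(q) for q in sys.argv[1:]])
    dr=np.hypot(*w)-x[2]; n=len(A);rad=x[2]+dr*np.maximum(0,1-np.arange(1,n+1)/3)
    W=x[:2]+np.stack([np.cos(a-A),np.sin(a-A)],-1)*rad[:,None]
    R=s['tcp_rot'][:2,:2];out=[]
    for k in range(0,n,5):
        D=((W[k:k+5]-cmd)@R).round(1);cmd=cmd+R@D[-1]
        out.append([[round(float(i)/1000,4) for i in q]+[0] for q in D])
    S['cmd']=list(cmd)
    for o in out: print(o)
json.dump(S,open(f,'w'))
E
python3 crank.py .02 .06 .12 .18 .25
```

```text
t 8.47 z 0.0999 c 544.4 -24.3 R 61.70 theta 0.569 cmd 0.570 fr [1.6] ft 0.1 Fz -0.5 grip 0.0229 resid 0.00 cmdrad 61.52
[[-0.0011, -0.0006, 0], [-0.0031, -0.002, 0], [-0.0061, -0.0042, 0], [-0.0089, -0.0066, 0], [-0.012, -0.0096, 0]]
```

>>> jog_arm([
  [-0.0011,-0.0006,0],
  [-0.0031,-0.002,0],
  [-0.0061,-0.0042,0],
  [-0.0089,-0.0066,0],
  [-0.012,-0.0096,0],
], roll=[0,0,0,0,0])

```text
time_s: 9.1
tcp_pos: [0.5778, -0.0761, 0.0998]
tcp_rot: [[0.173, 0.985, 0.001], [0.985, -0.173, -0.0], [-0.0, 0.001, -1.0]]
ft_force: [4.4, -0.4, -0.8]
grip_width: 0.0231
gripper_force: 45.0
```

```bash
python3 crank.py .08 .16 .24 .32 .4
```

```text
t 9.10 z 0.0998 c 544.1 -24.7 R 61.75 theta 0.821 cmd 0.812 fr [1.6 2.7] ft -3.4 Fz -0.8 grip 0.0231 resid 0.02 cmdrad 61.66
[[-0.0033, -0.0037, 0], [-0.0063, -0.0076, 0], [-0.0089, -0.0118, 0], [-0.0112, -0.0161, 0], [-0.0132, -0.0207, 0]]
```

>>> jog_arm([
  [-0.0033,-0.0037,0],
  [-0.0063,-0.0076,0],
  [-0.0089,-0.0118,0],
  [-0.0112,-0.0161,0],
  [-0.0132,-0.0207,0],
], roll=[0,0,0,0,0])

```text
time_s: 9.72
tcp_pos: [0.5549, -0.0855, 0.0999]
tcp_rot: [[0.173, 0.985, 0.001], [0.985, -0.173, -0.001], [-0.001, 0.001, -1.0]]
ft_force: [4.2, -1.5, -0.7]
grip_width: 0.0231
gripper_force: 45.0
```

```bash
python3 crank.py .09 .18 .27 .36 .45
```

```text
t 9.72 z 0.0999 c 543.6 -24.8 R 62.05 theta 1.216 cmd 1.204 fr [1.6 2.7 2.3] ft -3.9 Fz -0.7 grip 0.0231 resid 0.04 cmdrad 61.79
[[-0.0019, -0.0052, 0], [-0.0033, -0.0106, 0], [-0.0042, -0.0161, 0], [-0.0045, -0.0217, 0], [-0.0043, -0.0273, 0]]
```

>>> jog_arm([
  [-0.0019,-0.0052,0],
  [-0.0033,-0.0106,0],
  [-0.0042,-0.0161,0],
  [-0.0045,-0.0217,0],
  [-0.0043,-0.0273,0],
], roll=[0,0,0,0,0])

```text
time_s: 10.35
tcp_pos: [0.5275, -0.085, 0.0999]
tcp_rot: [[0.173, 0.985, 0.001], [0.985, -0.173, -0.001], [-0.001, 0.001, -1.0]]
ft_force: [6.5, -1.1, -2.4]
grip_width: 0.0234
gripper_force: 45.0
```

```bash
python3 crank.py .09 .18 .27 .36 .45
```

```text
t 10.35 z 0.0999 c 543.2 -24.4 R 62.50 theta 1.655 cmd 1.648 fr [ 1.6  2.7  2.3 -0.6] ft -6.6 Fz -2.4 grip 0.0234 resid 0.04 cmdrad 62.31
[[0.0006, -0.0056, 0], [0.0017, -0.0111, 0], [0.0033, -0.0165, 0], [0.0054, -0.0217, 0], [0.008, -0.0267, 0]]
```

>>> jog_arm([
  [0.0006,-0.0056,0],
  [0.0017,-0.0111,0],
  [0.0033,-0.0165,0],
  [0.0054,-0.0217,0],
  [0.008,-0.0267,0],
], roll=[0,0,0,0,0])

```text
time_s: 10.98
tcp_pos: [0.5035, -0.0731, 0.0999]
tcp_rot: [[0.173, 0.985, 0.003], [0.985, -0.173, -0.002], [-0.002, 0.003, -1.0]]
ft_force: [9.3, -4.0, -4.6]
grip_width: 0.0231
gripper_force: 45.0
```

```bash
python3 crank.py .09 .18 .27 .36 .45
```

```text
t 10.97 z 0.0999 c 543.2 -24.4 R 62.51 theta 2.086 cmd 2.098 fr [ 2.7  2.3 -0.6 -2.8] ft -9.8 Fz -4.6 grip 0.0231 resid 0.00 cmdrad 62.49
[[0.003, -0.0047, 0], [0.0064, -0.0092, 0], [0.0103, -0.0133, 0], [0.0144, -0.0171, 0], [0.0189, -0.0205, 0]]
```

>>> jog_arm([
  [0.003,-0.0047,0],
  [0.0064,-0.0092,0],
  [0.0103,-0.0133,0],
  [0.0144,-0.0171,0],
  [0.0189,-0.0205,0],
], roll=[0,0,0,0,0])

```text
time_s: 11.6
tcp_pos: [0.4867, -0.0521, 0.0999]
tcp_rot: [[0.173, 0.985, 0.003], [0.985, -0.173, -0.004], [-0.003, 0.004, -1.0]]
ft_force: [7.9, -10.9, -5.8]
grip_width: 0.0234
gripper_force: 45.0
```

```bash
python3 crank.py .09 .18 .27 .36 .45
```

```text
t 11.60 z 0.0999 c 543.2 -24.3 R 62.64 theta 2.515 cmd 2.545 fr [ 2.3 -0.6 -2.8 -2.3] ft -13.2 Fz -5.8 grip 0.0234 resid 0.02 cmdrad 62.59
[[0.0048, -0.003, 0], [0.0098, -0.0055, 0], [0.015, -0.0076, 0], [0.0204, -0.0092, 0], [0.026, -0.0103, 0]]
```

>>> jog_arm([
  [0.0048,-0.003,0],
  [0.0098,-0.0055,0],
  [0.015,-0.0076,0],
  [0.0204,-0.0092,0],
  [0.026,-0.0103,0],
], roll=[0,0,0,0,0])

```text
time_s: 12.22
tcp_pos: [0.48, -0.025, 0.0997]
tcp_rot: [[0.172, 0.985, 0.0], [0.985, -0.172, -0.004], [-0.004, 0.001, -1.0]]
ft_force: [4.3, -12.9, -4.1]
grip_width: 0.0231
gripper_force: 45.0
```

```bash
python3 crank.py .09 .18 .27 .36 .45
```

```text
t 12.22 z 0.0997 c 543.2 -24.3 R 62.66 theta 2.961 cmd 2.995 fr [-0.5 -2.8 -2.3 -4.2] ft -12.9 Fz -4.1 grip 0.0231 resid 0.01 cmdrad 62.65
[[0.0056, -0.0006, 0], [0.0112, -0.0007, 0], [0.0169, -0.0003, 0], [0.0224, 0.0007, 0], [0.0279, 0.0021, 0]]
```

```bash
python3 - <<'E'
import json,numpy as np
S=json.load(open('st.json'));R=np.array([[.172,.985],[.985,-.172]])
S['cmd']=list(np.array(S['cmd'])-R@np.array([27.9,2.1])+np.array([-.45,0]));json.dump(S,open('st.json','w'))
E
python3 crank.py .09 .18 .27 .36 .45
```

```text
t 12.22 z 0.0997 c 543.2 -24.3 R 62.66 theta 2.961 cmd 2.995 fr [-0.5 -2.8 -2.3 -4.2] ft -12.9 Fz -4.1 grip 0.0231 resid 0.01 cmdrad 63.08
[[0.0057, -0.0005, 0], [0.0113, -0.0004, 0], [0.0169, 0.0002, 0], [0.0225, 0.0011, 0], [0.0279, 0.0025, 0]]
```

>>> jog_arm([
  [0.0057,-0.0005,0],
  [0.0113,-0.0004,0],
  [0.0169,0.0002,0],
  [0.0225,0.0011,0],
  [0.0279,0.0025,0],
], roll=[0,0,0,0,0])

```text
time_s: 12.85
tcp_pos: [0.486, 0.0029, 0.0995]
tcp_rot: [[0.173, 0.985, -0.003], [0.985, -0.173, -0.003], [-0.003, -0.002, -1.0]]
ft_force: [1.0, -8.0, 0.2]
grip_width: 0.0232
gripper_force: 45.0
```

```bash
python3 crank.py .09 .18 .27 .36 .45
```

```text
t 12.85 z 0.0995 c 543.2 -24.2 R 62.71 theta 3.416 cmd 3.444 fr [-2.8 -2.3 -4.2 -4.3] ft -6.8 Fz 0.2 grip 0.0232 resid 0.04 cmdrad 62.63
[[0.0053, 0.0019, 0], [0.0104, 0.0042, 0], [0.0153, 0.007, 0], [0.02, 0.0102, 0], [0.0243, 0.0139, 0]]
```

```bash
python3 - <<'E'
import json,numpy as np
S=json.load(open('st.json'));R=np.array([[.173,.985],[.985,-.173]])
S['cmd']=list(np.array(S['cmd'])-R@np.array([24.3,13.9]));json.dump(S,open('st.json','w'))
t=open('crank.py').read()
t=t.replace("dr=np.hypot(*w)-x[2]; n=len(A);rad=x[2]+dr*","b=.8*(r[-1]-np.hypot(*w)); dr=np.hypot(*w)-x[2]+b; n=len(A);rad=x[2]-b+dr*")
open('crank.py','w').write(t)
E
python3 crank.py .09 .18 .27 .36 .45
```

```text
t 12.85 z 0.0995 c 543.2 -24.2 R 62.71 theta 3.416 cmd 3.444 fr [-2.8 -2.3 -4.2 -4.3] ft -6.8 Fz 0.2 grip 0.0232 resid 0.04 cmdrad 62.64
[[0.0053, 0.002, 0], [0.0103, 0.0045, 0], [0.0151, 0.0074, 0], [0.0196, 0.0107, 0], [0.0239, 0.0143, 0]]
```

>>> jog_arm([
  [0.0053,0.002,0],
  [0.0103,0.0045,0],
  [0.0151,0.0074,0],
  [0.0196,0.0107,0],
  [0.0239,0.0143,0],
], roll=[0,0,0,0,0])

```text
time_s: 13.48
tcp_pos: [0.5055, 0.026, 0.0996]
tcp_rot: [[0.173, 0.985, -0.001], [0.985, -0.173, 0.0], [0.0, -0.001, -1.0]]
ft_force: [1.4, -0.5, -0.5]
grip_width: 0.0227
gripper_force: 45.0
```

```bash
python3 crank.py .09 .18 .27 .36 .45
```

```text
t 13.47 z 0.0996 c 543.2 -24.2 R 62.70 theta 3.899 cmd 3.894 fr [-2.3 -4.2 -4.3 -1.2] ft 0.8 Fz -0.5 grip 0.0227 resid -0.01 cmdrad 62.17
[[0.0039, 0.004, 0], [0.0075, 0.0083, 0], [0.0106, 0.0129, 0], [0.0133, 0.0178, 0], [0.0156, 0.0229, 0]]
```

Force is back near zero and the crank is past the heavy point under control. Continuing.

>>> jog_arm([
  [0.0039,0.004,0],
  [0.0075,0.0083,0],
  [0.0106,0.0129,0],
  [0.0133,0.0178,0],
  [0.0156,0.0229,0],
], roll=[0,0,0,0,0])

```text
time_s: 14.1
tcp_pos: [0.5314, 0.0372, 0.0998]
tcp_rot: [[0.173, 0.985, 0.001], [0.985, -0.173, 0.0], [0.0, 0.001, -1.0]]
ft_force: [3.8, 1.4, 0.1]
grip_width: 0.0233
gripper_force: 45.0
```

```bash
python3 crank.py .09 .18 .27 .36 .45
```

```text
t 14.10 z 0.0998 c 543.2 -24.2 R 62.69 theta 4.353 cmd 4.343 fr [-4.2 -4.4 -1.2  0.7] ft 3.9 Fz 0.1 grip 0.0233 resid -0.03 cmdrad 62.17
[[0.0019, 0.0053, 0], [0.0033, 0.0107, 0], [0.0041, 0.0162, 0], [0.0045, 0.0218, 0], [0.0043, 0.0274, 0]]
```

>>> jog_arm([
  [0.0019,0.0053,0],
  [0.0033,0.0107,0],
  [0.0041,0.0162,0],
  [0.0045,0.0218,0],
  [0.0043,0.0274,0],
], roll=[0,0,0,0,0])

```text
time_s: 14.72
tcp_pos: [0.5588, 0.0363, 0.0998]
tcp_rot: [[0.173, 0.985, -0.0], [0.985, -0.173, -0.0], [-0.0, -0.0, -1.0]]
ft_force: [1.3, 1.0, 1.9]
grip_width: 0.0231
gripper_force: 45.0
```

```bash
python3 crank.py .09 .18 .27 .36 .45
```

```text
t 14.72 z 0.0998 c 543.2 -24.2 R 62.69 theta 4.795 cmd 4.793 fr [-4.4 -1.2  0.7  1.3] ft 1.0 Fz 1.9 grip 0.0231 resid 0.00 cmdrad 62.35
[[-0.0006, 0.0056, 0], [-0.0017, 0.0111, 0], [-0.0033, 0.0165, 0], [-0.0055, 0.0217, 0], [-0.0081, 0.0267, 0]]
```

>>> jog_arm([
  [-0.0006,0.0056,0],
  [-0.0017,0.0111,0],
  [-0.0033,0.0165,0],
  [-0.0055,0.0217,0],
  [-0.0081,0.0267,0],
], roll=[0,0,0,0,0])

```text
time_s: 15.35
tcp_pos: [0.5835, 0.0238, 0.0997]
tcp_rot: [[0.173, 0.985, -0.0], [0.985, -0.173, 0.0], [0.0, -0.0, -1.0]]
ft_force: [-0.4, 1.4, 5.2]
grip_width: 0.0229
gripper_force: 45.0
```

```bash
python3 crank.py .09 .18 .27 .36 .45 .54 .63 .72 .81 .9
```

```text
t 15.35 z 0.0997 c 543.2 -24.2 R 62.70 theta 5.241 cmd 5.243 fr [-1.2  0.7  1.3  0.9] ft -1.2 Fz 5.2 grip 0.0229 resid 0.05 cmdrad 62.52
[[-0.003, 0.0047, 0], [-0.0065, 0.0092, 0], [-0.0103, 0.0133, 0], [-0.0145, 0.0171, 0], [-0.019, 0.0205, 0]]
[[-0.0048, 0.0029, 0], [-0.0098, 0.0054, 0], [-0.0151, 0.0074, 0], [-0.0205, 0.009, 0], [-0.026, 0.0101, 0]]
```

>>> jog_arm([
  [-0.003,0.0047,0],
  [-0.0065,0.0092,0],
  [-0.0103,0.0133,0],
  [-0.0145,0.0171,0],
  [-0.019,0.0205,0],
], roll=[0,0,0,0,0])

```text
time_s: 15.98
tcp_pos: [0.6003, 0.0018, 0.0997]
tcp_rot: [[0.173, 0.985, -0.001], [0.985, -0.173, 0.001], [0.001, -0.001, -1.0]]
ft_force: [-1.4, 3.2, 5.8]
grip_width: 0.0234
gripper_force: 45.0
```

>>> jog_arm([
  [-0.0048,0.0029,0],
  [-0.0098,0.0054,0],
  [-0.0151,0.0074,0],
  [-0.0205,0.009,0],
  [-0.026,0.0101,0],
], roll=[0,0,0,0,0])

```text
time_s: 16.6
tcp_pos: [0.6059, -0.0261, 0.0997]
tcp_rot: [[0.173, 0.985, 0.0], [0.985, -0.173, 0.0], [0.0, 0.0, -1.0]]
ft_force: [0.6, 3.9, 4.8]
grip_width: 0.0236
gripper_force: 45.0
```

```bash
python3 crank.py .09 .18 .27 .36 .45
```

```text
t 16.60 z 0.0997 c 543.2 -24.2 R 62.71 theta 6.143 cmd 6.143 fr [0.7 1.2 0.9 0.5] ft -3.9 Fz 4.8 grip 0.0236 resid 0.05 cmdrad 62.64
[[-0.0056, 0.0006, 0], [-0.0112, 0.0006, 0], [-0.0169, 0.0002, 0], [-0.0224, -0.0008, 0], [-0.0279, -0.0022, 0]]
```

>>> jog_arm([
  [-0.0056,0.0006,0],
  [-0.0112,0.0006,0],
  [-0.0169,0.0002,0],
  [-0.0224,-0.0008,0],
  [-0.0279,-0.0022,0],
], roll=[0,0,0,0,0])

```text
time_s: 17.23
tcp_pos: [0.5988, -0.0533, 0.0997]
tcp_rot: [[0.173, 0.985, 0.001], [0.985, -0.173, -0.0], [-0.0, 0.001, -1.0]]
ft_force: [2.6, 3.2, 2.0]
grip_width: 0.0233
gripper_force: 45.0
```

```bash
python3 crank.py .09 .18 .27 .36 .45 .54 .63 .72 .81 .9
```

```text
t 17.23 z 0.0997 c 543.2 -24.2 R 62.72 theta 6.596 cmd 6.593 fr [1.2 0.9 0.5 0.9] ft -4.1 Fz 2.0 grip 0.0233 resid 0.10 cmdrad 62.66
[[-0.0053, -0.0019, 0], [-0.0104, -0.0043, 0], [-0.0153, -0.0072, 0], [-0.0199, -0.0105, 0], [-0.0241, -0.0141, 0]]
[[-0.004, -0.0041, 0], [-0.0075, -0.0085, 0], [-0.0106, -0.0131, 0], [-0.0134, -0.0181, 0], [-0.0156, -0.0233, 0]]
```

>>> jog_arm([
  [-0.0053,-0.0019,0],
  [-0.0104,-0.0043,0],
  [-0.0153,-0.0072,0],
  [-0.0199,-0.0105,0],
  [-0.0241,-0.0141,0],
], roll=[0,0,0,0,0])

```text
time_s: 17.85
tcp_pos: [0.5806, -0.0746, 0.0998]
tcp_rot: [[0.173, 0.985, 0.0], [0.985, -0.173, -0.0], [-0.0, 0.001, -1.0]]
ft_force: [4.3, 1.8, 2.0]
grip_width: 0.023
gripper_force: 45.0
```

>>> jog_arm([
  [-0.004,-0.0041,0],
  [-0.0075,-0.0085,0],
  [-0.0106,-0.0131,0],
  [-0.0134,-0.0181,0],
  [-0.0156,-0.0233,0],
], roll=[0,0,0,0,0])

```text
time_s: 18.48
tcp_pos: [0.5548, -0.0858, 0.0998]
tcp_rot: [[0.173, 0.985, 0.0], [0.985, -0.173, -0.0], [-0.0, 0.0, -1.0]]
ft_force: [4.7, -1.1, 0.6]
grip_width: 0.023
gripper_force: 45.0
```

```bash
python3 crank.py .09 .18 .27 .36 .45 .54 .63 .72 .81 .9
```

```text
t 18.48 z 0.0998 c 543.3 -24.2 R 62.72 theta 7.499 cmd 7.494 fr [0.9 0.5 0.9 2. ] ft -4.4 Fz 0.6 grip 0.0230 resid 0.15 cmdrad 62.64
[[-0.0018, -0.0053, 0], [-0.0031, -0.0108, 0], [-0.0039, -0.0164, 0], [-0.0042, -0.022, 0], [-0.004, -0.0277, 0]]
[[0.0007, -0.0056, 0], [0.002, -0.0111, 0], [0.0037, -0.0165, 0], [0.0059, -0.0217, 0], [0.0086, -0.0266, 0]]
```

>>> jog_arm([
  [-0.0018,-0.0053,0],
  [-0.0031,-0.0108,0],
  [-0.0039,-0.0164,0],
  [-0.0042,-0.022,0],
  [-0.004,-0.0277,0],
], roll=[0,0,0,0,0])

```text
time_s: 19.1
tcp_pos: [0.5272, -0.085, 0.0998]
tcp_rot: [[0.173, 0.985, 0.001], [0.985, -0.173, -0.001], [-0.001, 0.001, -1.0]]
ft_force: [5.9, -2.8, -0.7]
grip_width: 0.0235
gripper_force: 45.0
```

>>> jog_arm([
  [0.0007,-0.0056,0],
  [0.002,-0.0111,0],
  [0.0037,-0.0165,0],
  [0.0059,-0.0217,0],
  [0.0086,-0.0266,0],
], roll=[0,0,0,0,0])

```text
time_s: 19.73
tcp_pos: [0.5031, -0.0727, 0.0999]
tcp_rot: [[0.173, 0.985, 0.003], [0.985, -0.173, -0.002], [-0.002, 0.003, -1.0]]
ft_force: [7.7, -6.9, -1.0]
grip_width: 0.0233
gripper_force: 45.0
```

```bash
python3 crank.py .09 .18 .27 .36 .45
```

```text
t 19.73 z 0.0999 c 543.2 -24.3 R 62.73 theta 8.376 cmd 8.393 fr [0.5 0.9 2.  0.4] ft -10.3 Fz -1.0 grip 0.0233 resid 0.19 cmdrad 62.64
[[0.0031, -0.0047, 0], [0.0066, -0.0091, 0], [0.0105, -0.0131, 0], [0.0148, -0.0169, 0], [0.0193, -0.0202, 0]]
```

>>> jog_arm([
  [0.0031,-0.0047,0],
  [0.0066,-0.0091,0],
  [0.0105,-0.0131,0],
  [0.0148,-0.0169,0],
  [0.0193,-0.0202,0],
], roll=[0,0,0,0,0])

```text
time_s: 20.35
tcp_pos: [0.4865, -0.0512, 0.0998]
tcp_rot: [[0.172, 0.985, 0.002], [0.985, -0.172, -0.004], [-0.004, 0.003, -1.0]]
ft_force: [6.4, -11.1, -3.4]
grip_width: 0.0232
gripper_force: 45.0
```

```bash
python3 crank.py .09 .18 .27 .36 .45
```

```text
t 20.35 z 0.0998 c 543.2 -24.3 R 62.73 theta 8.812 cmd 8.843 fr [ 0.9  2.   0.4 -1. ] ft -12.8 Fz -3.4 grip 0.0232 resid -0.04 cmdrad 62.57
[[0.0048, -0.0029, 0], [0.0099, -0.0053, 0], [0.0152, -0.0073, 0], [0.0206, -0.0088, 0], [0.0261, -0.0098, 0]]
```

>>> jog_arm([
  [0.0048,-0.0029,0],
  [0.0099,-0.0053,0],
  [0.0152,-0.0073,0],
  [0.0206,-0.0088,0],
  [0.0261,-0.0098,0],
], roll=[0,0,0,0,0])

```text
time_s: 20.98
tcp_pos: [0.4801, -0.0239, 0.0995]
tcp_rot: [[0.172, 0.985, -0.001], [0.985, -0.172, -0.004], [-0.004, -0.0, -1.0]]
ft_force: [1.2, -13.2, 0.0]
grip_width: 0.0234
gripper_force: 45.0
```

```bash
python3 crank.py .09 .18 .27 .36 .45
```

```text
t 20.98 z 0.0995 c 543.2 -24.3 R 62.74 theta 9.261 cmd 9.293 fr [ 2.   0.4 -1.  -1.3] ft -13.2 Fz 0.0 grip 0.0234 resid 0.19 cmdrad 62.51
[[0.0056, -0.0004, 0], [0.0112, -0.0004, 0], [0.0168, 0.0002, 0], [0.0223, 0.0012, 0], [0.0277, 0.0027, 0]]
```

>>> jog_arm([
  [0.0056,-0.0004,0],
  [0.0112,-0.0004,0],
  [0.0168,0.0002,0],
  [0.0223,0.0012,0],
  [0.0277,0.0027,0],
], roll=[0,0,0,0,0])

```text
time_s: 21.6
tcp_pos: [0.4865, 0.0039, 0.0994]
tcp_rot: [[0.173, 0.985, -0.003], [0.985, -0.173, -0.002], [-0.003, -0.003, -1.0]]
ft_force: [0.6, -7.4, 2.6]
grip_width: 0.0237
gripper_force: 45.0
```

```bash
python3 crank.py .09 .18 .27 .36 .45 .54 .63 .72 .81 .9
```

```text
t 21.60 z 0.0994 c 543.2 -24.3 R 62.74 theta 9.716 cmd 9.743 fr [ 0.4 -1.  -1.3 -3.8] ft -6.4 Fz 2.6 grip 0.0237 resid 0.03 cmdrad 62.28
[[0.0052, 0.0021, 0], [0.0102, 0.0046, 0], [0.0149, 0.0075, 0], [0.0194, 0.0108, 0], [0.0236, 0.0145, 0]]
[[0.0039, 0.004, 0], [0.0074, 0.0084, 0], [0.0104, 0.013, 0], [0.013, 0.018, 0], [0.0152, 0.0231, 0]]
```

>>> jog_arm([
  [0.0052,0.0021,0],
  [0.0102,0.0046,0],
  [0.0149,0.0075,0],
  [0.0194,0.0108,0],
  [0.0236,0.0145,0],
], roll=[0,0,0,0,0])

```text
time_s: 22.22
tcp_pos: [0.5065, 0.0266, 0.0995]
tcp_rot: [[0.173, 0.985, -0.001], [0.985, -0.173, 0.001], [0.001, -0.001, -1.0]]
ft_force: [-0.0, 0.8, 1.4]
grip_width: 0.0231
gripper_force: 45.0
```

>>> jog_arm([
  [0.0039,0.004,0],
  [0.0074,0.0084,0],
  [0.0104,0.013,0],
  [0.013,0.018,0],
  [0.0152,0.0231,0],
], roll=[0,0,0,0,0])

```text
time_s: 22.85
tcp_pos: [0.5326, 0.0372, 0.0998]
tcp_rot: [[0.173, 0.985, 0.001], [0.985, -0.173, 0.0], [0.0, 0.001, -1.0]]
ft_force: [3.4, 3.2, 1.0]
grip_width: 0.0232
gripper_force: 45.0
```

```bash
python3 crank.py .09 .18 .27 .36 .45 .54 .63 .72 .81 .9
```

```text
t 22.85 z 0.0998 c 543.2 -24.3 R 62.74 theta 10.655 cmd 10.643 fr [-1.  -1.3 -3.8  2.6] ft 3.9 Fz 1.0 grip 0.0232 resid -0.07 cmdrad 61.93
[[0.0019, 0.0053, 0], [0.0033, 0.0107, 0], [0.0042, 0.0162, 0], [0.0044, 0.0218, 0], [0.0041, 0.0274, 0]]
[[-0.0007, 0.0056, 0], [-0.002, 0.0111, 0], [-0.0038, 0.0164, 0], [-0.006, 0.0216, 0], [-0.0087, 0.0265, 0]]
```

>>> jog_arm([
  [0.0019,0.0053,0],
  [0.0033,0.0107,0],
  [0.0042,0.0162,0],
  [0.0044,0.0218,0],
  [0.0041,0.0274,0],
], roll=[0,0,0,0,0])

```text
time_s: 23.48
tcp_pos: [0.5599, 0.036, 0.0998]
tcp_rot: [[0.173, 0.985, -0.0], [0.985, -0.173, -0.0], [-0.0, -0.0, -1.0]]
ft_force: [1.5, 1.5, 3.3]
grip_width: 0.0232
gripper_force: 45.0
```

>>> jog_arm([
  [-0.0007,0.0056,0],
  [-0.002,0.0111,0],
  [-0.0038,0.0164,0],
  [-0.006,0.0216,0],
  [-0.0087,0.0265,0],
], roll=[0,0,0,0,0])

```text
time_s: 24.1
tcp_pos: [0.5843, 0.0229, 0.0997]
tcp_rot: [[0.173, 0.985, -0.0], [0.985, -0.173, 0.0], [0.0, -0.0, -1.0]]
ft_force: [0.0, 2.6, 4.4]
grip_width: 0.0231
gripper_force: 45.0
```

```bash
python3 crank.py .09 .18 .27 .36 .45 .54 .63 .72 .81 .9
```

```text
t 24.10 z 0.0997 c 543.2 -24.3 R 62.74 theta 11.543 cmd 11.543 fr [-1.3 -3.8  2.6  2. ] ft -1.7 Fz 4.4 grip 0.0231 resid 0.06 cmdrad 62.38
[[-0.0031, 0.0047, 0], [-0.0065, 0.0091, 0], [-0.0104, 0.0132, 0], [-0.0146, 0.0169, 0], [-0.0192, 0.0202, 0]]
[[-0.0049, 0.0029, 0], [-0.01, 0.0053, 0], [-0.0152, 0.0072, 0], [-0.0207, 0.0087, 0], [-0.0262, 0.0097, 0]]
```

>>> jog_arm([
  [-0.0031,0.0047,0],
  [-0.0065,0.0091,0],
  [-0.0104,0.0132,0],
  [-0.0146,0.0169,0],
  [-0.0192,0.0202,0],
], roll=[0,0,0,0,0])

```text
time_s: 24.72
tcp_pos: [0.6008, 0.0006, 0.0997]
tcp_rot: [[0.173, 0.985, -0.0], [0.985, -0.173, 0.0], [0.0, -0.0, -1.0]]
ft_force: [0.0, 4.0, 5.0]
grip_width: 0.0232
gripper_force: 45.0
```

>>> jog_arm([
  [-0.0049,0.0029,0],
  [-0.01,0.0053,0],
  [-0.0152,0.0072,0],
  [-0.0207,0.0087,0],
  [-0.0262,0.0097,0],
], roll=[0,0,0,0,0])

```text
time_s: 25.35
tcp_pos: [0.6059, -0.0273, 0.0997]
tcp_rot: [[0.173, 0.985, 0.0], [0.985, -0.173, -0.0], [-0.0, 0.0, -1.0]]
ft_force: [2.3, 3.6, 4.6]
grip_width: 0.0233
gripper_force: 45.0
```

```bash
python3 crank.py .08 .16 .24 .32 .39
```

```text
t 25.35 z 0.0997 c 543.2 -24.3 R 62.76 theta 12.445 cmd 12.443 fr [-3.8  2.6  2.   2.1] ft -3.7 Fz 4.6 grip 0.0233 resid 0.26 cmdrad 62.61
[[-0.005, 0.0005, 0], [-0.01, 0.0005, 0], [-0.015, 0.0002, 0], [-0.0199, -0.0006, 0], [-0.0242, -0.0016, 0]]
```

>>> jog_arm([
  [-0.005,0.0005,0],
  [-0.01,0.0005,0],
  [-0.015,0.0002,0],
  [-0.0199,-0.0006,0],
  [-0.0242,-0.0016,0],
], roll=[0,0,0,0,0])

```text
time_s: 25.98
tcp_pos: [0.6, -0.0509, 0.0997]
tcp_rot: [[0.173, 0.985, 0.0], [0.985, -0.173, -0.0], [-0.0, 0.0, -1.0]]
ft_force: [2.6, 2.4, 2.5]
grip_width: 0.0231
gripper_force: 45.0
```

```bash
python3 crank.py .025 .045 .06 .075 .085
```

```text
t 25.98 z 0.0997 c 543.3 -24.3 R 62.77 theta 12.835 cmd 12.833 fr [2.6 2.  2.1 1.3] ft -3.3 Fz 2.5 grip 0.0231 resid 0.10 cmdrad 62.62
[[-0.0015, -0.0004, 0], [-0.0027, -0.0007, 0], [-0.0036, -0.001, 0], [-0.0045, -0.0013, 0], [-0.0051, -0.0015, 0]]
```

>>> jog_arm([
  [-0.0015,-0.0004,0],
  [-0.0027,-0.0007,0],
  [-0.0036,-0.001,0],
  [-0.0045,-0.0013,0],
  [-0.0051,-0.0015,0],
], roll=[0,0,0,0,0])

```text
time_s: 26.6
tcp_pos: [0.5977, -0.0552, 0.0998]
tcp_rot: [[0.173, 0.985, 0.0], [0.985, -0.173, -0.0], [-0.0, 0.0, -1.0]]
ft_force: [4.5, 1.8, 2.3]
grip_width: 0.0231
gripper_force: 45.0
```

```bash
python3 crank.py .01 .015 .02 .025 .03
```

```text
t 26.60 z 0.0998 c 543.3 -24.3 R 62.78 theta 12.914 cmd 12.917 fr [2.  2.1 1.3 3. ] ft -3.8 Fz 2.3 grip 0.0231 resid 0.24 cmdrad 62.69
[[-0.0006, -0.0002, 0], [-0.0009, -0.0002, 0], [-0.0012, -0.0003, 0], [-0.0015, -0.0004, 0], [-0.0018, -0.0006, 0]]
```

>>> jog_arm([
  [-0.0006,-0.0002,0],
  [-0.0009,-0.0002,0],
  [-0.0012,-0.0003,0],
  [-0.0015,-0.0004,0],
  [-0.0018,-0.0006,0],
], roll=[0,0,0,0,0])

```text
time_s: 27.22
tcp_pos: [0.5972, -0.0562, 0.0998]
tcp_rot: [[0.173, 0.985, 0.001], [0.985, -0.173, 0.001], [0.001, 0.001, -1.0]]
ft_force: [5.1, 5.4, 2.2]
grip_width: 0.0235
gripper_force: 45.0
```

```bash
python3 crank.py .01 .02 .025 .03 .03
```

```text
t 27.23 z 0.0998 c 543.3 -24.3 R 62.78 theta 12.931 cmd 12.948 fr [2.1 1.3 3.  1.6] ft -7.3 Fz 2.2 grip 0.0235 resid 0.07 cmdrad 62.76
[[-0.0006, -0.0002, 0], [-0.0012, -0.0004, 0], [-0.0015, -0.0005, 0], [-0.0018, -0.0006, 0], [-0.0018, -0.0006, 0]]
```

>>> jog_arm([
  [-0.0006,-0.0002,0],
  [-0.0009,-0.0003,0],
  [-0.0012,-0.0004,0],
  [-0.0012,-0.0004,0],
  [-0.0012,-0.0004,0],
], roll=[0,0,0,0,0])

```text
time_s: 27.85
tcp_pos: [0.5971, -0.0564, 0.0998]
tcp_rot: [[0.173, 0.985, 0.002], [0.985, -0.173, 0.002], [0.002, 0.002, -1.0]]
ft_force: [7.1, 8.6, 0.6]
grip_width: 0.023
gripper_force: 45.0
```

```bash
python3 crank.py
```

```text
t 27.85 z 0.0998 c 543.3 -24.3 R 62.78 theta 12.935 cmd 12.978 fr [1.3 3.  1.6 1.7] ft -11.0 Fz 0.6 grip 0.0230 resid 0.10 cmdrad 62.89
```

At the stop: θ holds at 12.93 while the force climbs. Ease off a little, then release and rise.

>>> jog_arm([
  [0.0005,0.0001,0],
  [0.001,0.0003,0],
  [0.0012,0.0004,0],
  [0.0012,0.0004,0],
  [0.0012,0.0004,0],
], roll=[0,0,0,0,0])

```text
time_s: 28.48
tcp_pos: [0.5972, -0.0561, 0.0998]
tcp_rot: [[0.173, 0.985, 0.001], [0.985, -0.173, 0.001], [0.001, 0.001, -1.0]]
ft_force: [5.2, 5.5, 1.5]
grip_width: 0.0233
gripper_force: 45.0
```

>>> jog_arm([
  [0,0,0],
  [0,0,0],
  [0,0,0],
  [0,0,0],
  [0,0,0],
], roll=[0,0,0,0,0], hand=0.3)

```text
time_s: 29.1
tcp_pos: [0.5966, -0.0569, 0.0996]
tcp_rot: [[0.173, 0.985, -0.0], [0.985, -0.173, -0.0], [-0.0, -0.0, -1.0]]
ft_force: [-0.1, -0.1, 0.2]
grip_width: 0.0639
gripper_force: 0.0
```

>>> jog_arm([
  [0,0,-0.02],
  [0,0,-0.05],
  [0,0,-0.08],
  [0,0,-0.11],
  [0,0,-0.11],
], roll=[0,0,0,0,0])

```text
time_s: 29.72
tcp_pos: [0.5979, -0.0571, 0.2122]
tcp_rot: [[0.173, 0.985, 0.005], [0.985, -0.173, -0.001], [-0.0, 0.005, -1.0]]
ft_force: [-0.7, 0.2, 0.4]
grip_width: 0.0645
gripper_force: 0.0
```

>>> jog_arm([
  [-0.05,0,0],
  [-0.1,0,0],
  [-0.15,0,0],
  [-0.2,0,0],
  [-0.2,0,0],
], roll=[0,0,0,0,0])

```text
time_s: 30.35
tcp_pos: [0.5606, -0.257, 0.2079]
tcp_rot: [[0.178, 0.984, -0.002], [0.984, -0.178, 0.0], [-0.0, -0.002, -1.0]]
ft_force: [0.3, 0.5, -0.5]
grip_width: 0.0641
gripper_force: 0.0
```

Run:
```python
from h import *
print(observe()['time_s'])
im,d=snap('top','t4');P=cloud(camera_info('top'),d);Z=P[...,2]
a=np.radians(-9.7);ex=np.array([np.cos(a),np.sin(a)]);ey=np.array([-ex[1],ex[0]])
r=P[...,:2]-np.array([.56308,.08866]);mx=r@ex*1000;my=r@ey*1000
m=(abs(mx)<140)&(abs(my)<25)&(Z>.065)&(Z<.085);print('roll',m.sum(),mx[m].mean(),my[m].mean(),np.median(Z[m]))
m=(abs(mx)<140)&(abs(my)<30)&(Z>.036)&(Z<.044);print('walls',np.percentile(mx[m],[1,99]),np.percentile(my[m],[1,99]))
m=(np.hypot(mx,my+115)<80)&(Z>.125)&(Z<.145);x,y=mx[m].mean(),my[m].mean()+115;print('handle',m.sum(),x,y,-np.arctan2(y,x)+4*np.pi)
snap('scene','s4');c=np.hstack([cv2.resize(cv2.imread('pics/top0.png')[:0+1],(1,480))[:, :0],cv2.resize(cv2.imread('pics/t4.png')[110:270,150:380],(460,320)),cv2.resize(cv2.imread('pics/s4.png')[140:300,160:325],(330,320))]) if 0 else np.hstack([cv2.resize(cv2.imread('pics/t4.png')[110:270,150:380],(460,320)),cv2.resize(cv2.imread('pics/s4.png')[140:300,160:325],(330,320))])
cv2.imwrite('pics/c4.png',c)
```

```text
30.35
roll 97 31.111983373040136 1.4681046123465813 0.07532331941937809
walls [ 9.16145389 52.9797201 ] [-22.17971784  21.94967085]
handle 86 57.88913361620876 -22.778975358894428 12.94125505042394
```

View pics/c4.png

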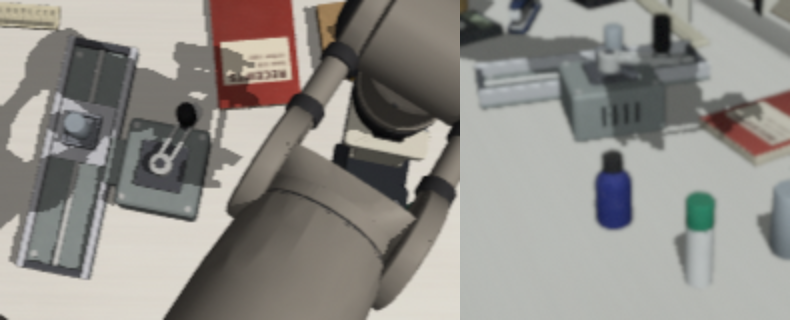

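The picture shows the roll upright in the pocket at (78,122), with the tray moved 111 mm out. The crank is free at 12.94 rad, the stop. The ink bottle (613,190) and glue stick (700,240) are standing in place.

```bash
python3 -c "
from station import *
print(finish_job())"
```

```text
the job is handed in; nothing more can be done
None
```

The coin roll stands upright in the pocket, and the crank is wound clockwise to its stop and released, leaving the tray fully out. Winding took about 19 s at roughly 9 s a turn; radial force stayed under 5 N at every reading, and the glue stick and ink bottle were not touched.

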